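Load, index and lock the calibration turntable

TASK

First clear the tested grey PVC stubs out of the bays, standing them upright in the steel tray, and load every hex brass union standing on the counter into the turntable, each upright and flat on the floor of a bay of its own. Then open the lock collar on the spindle fully (its lug back to the round dot), turn the disc anticlockwise click by click by its crank post until the post rests in line with the tall index post, and only then turn the collar until its lug is in line with the bar, the locked mark. Leave the flange and the elbow where they are, and finish with all stubs in the tray and all unions in their bays.

Things in the scene. Friction and masses are not known exactly. Their poses are not given: they have to be found in the camera images.
- rig_base: round grey base of the indexing turntable, 356 mm diameter, 15 mm thick, fixed, at a new place and yaw each time. Origin on the spindle axis at counter height, z up. Its x axis points from the spindle to where the crank post starts. Low 10 mm tick bars round its rim mark the clicks, 30 degrees apart.
- index_post: the index post: round steel pin 18 mm in diameter on the rim of the base, 168 mm from the spindle axis, its top 60 mm above the counter. Stands 2, 3 or 4 clicks (60, 90 or 120 degrees) anticlockwise of where the crank post starts. Two low studs of the same width (top 25 mm up) stand at the other two of these clicks. Fixed. Origin at the centre of its underside.
- spindle_top (a point): centre of the top of the fixed steel spindle cap (44 mm diameter, top 118 mm above the counter) in the middle of the turntable. Two dark raised marks on it: a round dot (collar open, in the direction of the base x axis) and a straight 18 mm bar (collar locked, 1.25 rad = 72 degrees anticlockwise from the dot, seen from above).
- turntable (a joint): angle of the aluminium disc (304 mm diameter, top 35 mm up) about the spindle, from its start (0, crank post along the base's x axis), positive anticlockwise from above. It clicks into rests every 30 degrees (0.5236 rad), 0 being one; 0.3 N m (2.5 N at the crank) moves it on. Stops at -0.7 and 2.8. The collar does not block it, but turn it only with the collar open.
- crank_top (a point): centre of the top of the disc's crank post: an upright round post with a black grip 22 mm in diameter, from 82 to 150 mm above the counter, 120 mm from the spindle axis, fixed to the disc (it does not spin). The thinner steel shank (14 mm) is below it.
- collar (a joint): angle of the knurled brass lock collar (84 mm diameter, 84 to 110 mm up) about the spindle, against the fixed base, positive anticlockwise from above: 0 = lug at the dot, fully open, a stop; 1.25 = lug in line with the bar, the locked mark; overruns past the mark to a stop at 1.65. Starts at 0.9 to 1.5. Friction 0.12 N m (3.5 N at the lug): stays where left. Does not turn with the disc.
- lug_top (a point): centre of the top of the collar's lug: an upright round steel pin 16 mm in diameter, 34 mm from the spindle axis, its top 161 mm above the counter, free to be gripped from 120 mm up.
- bay0 (a point): centre of the floor of one of the four square bays on the turning disc (inside 72 x 72 mm, 10 mm lips all round, floor 35 mm above the counter, centre 105 mm from the spindle axis); moves with the disc. Its z axis is up. bay0 stands 45 degrees anticlockwise (from above) from the crank post as seen from the spindle.
- bay1 (a point): centre of the floor of one of the four square bays on the turning disc (inside 72 x 72 mm, 10 mm lips all round, floor 35 mm above the counter, centre 105 mm from the spindle axis); moves with the disc. Its z axis is up. bay1 stands 135 degrees anticlockwise (from above) from the crank post as seen from the spindle.
- bay2 (a point): centre of the floor of one of the four square bays on the turning disc (inside 72 x 72 mm, 10 mm lips all round, floor 35 mm above the counter, centre 105 mm from the spindle axis); moves with the disc. Its z axis is up. bay2 stands 225 degrees anticlockwise (from above) from the crank post as seen from the spindle.
- bay3 (a point): centre of the floor of one of the four square bays on the turning disc (inside 72 x 72 mm, 10 mm lips all round, floor 35 mm above the counter, centre 105 mm from the spindle axis); moves with the disc. Its z axis is up. bay3 stands 315 degrees anticlockwise (from above) from the crank post as seen from the spindle.
- union1: brass union, perhaps absent: hexagonal nut 50 mm across the flats (58 mm over the corners) and 30 mm high at the bottom, a round spigot 36 mm in diameter above it up to 68 mm height; about 0.4 kg. Stands upright on the counter, right of the turntable. Origin at the centre of its underside, z up through the spigot.
- union2: brass union, perhaps absent: hexagonal nut 50 mm across the flats (58 mm over the corners) and 30 mm high at the bottom, a round spigot 36 mm in diameter above it up to 68 mm height; about 0.4 kg. Stands upright on the counter, right of the turntable. Origin at the centre of its underside, z up through the spigot.
- union3: brass union, perhaps absent: hexagonal nut 50 mm across the flats (58 mm over the corners) and 30 mm high at the bottom, a round spigot 36 mm in diameter above it up to 68 mm height; about 0.4 kg. Stands upright on the counter, right of the turntable. Origin at the centre of its underside, z up through the spigot.
- union4: brass union, perhaps absent: hexagonal nut 50 mm across the flats (58 mm over the corners) and 30 mm high at the bottom, a round spigot 36 mm in diameter above it up to 68 mm height; about 0.4 kg. Stands upright on the counter, right of the turntable. Origin at the centre of its underside, z up through the spigot.
- stub1: tested PVC pipe stub, grey, perhaps absent: hexagonal collar 56 mm across the flats (65 mm over the corners), 30 mm high at the bottom, a round pipe 44 mm in diameter above it up to 90 mm height; about 0.2 kg. Starts upright in a bay of the disc. Origin at the centre of its underside, z up.
- stub2: tested PVC pipe stub, grey, perhaps absent: hexagonal collar 56 mm across the flats (65 mm over the corners), 30 mm high at the bottom, a round pipe 44 mm in diameter above it up to 90 mm height; about 0.2 kg. Starts upright in a bay of the disc. Origin at the centre of its underside, z up.
- tray: open steel tray left of the turntable, fixed, 220 (along its x) x 120 mm outside, 22 mm high, walls and floor 4 mm; goes to a new place each time. Origin at the centre of its underside, z up. Beyond it (150 mm or so farther left) stand a brass valve in a clip bracket, 145 mm high, and a green glass tube in a rest.
- flange: bystander: round steel flange, loose, 68 mm diameter, 42 mm high with a 40 mm wide hub, among the unions. Origin at the centre of its underside. Not to be disturbed.
- elbow_block: bystander: square brass elbow fitting, loose, a 50 mm cube with one 32 mm spout up (to 80 mm) and one to the side (along its x), among the unions. Origin at the centre of its underside. Not to be disturbed.

How it is judged:
On the way, in this order (a step that is already met when the one before it is completed fails the run):
1. every stub stands in the tray and every union in a bay, let go (((horizontal distance between union1 and bay0 below 0.02 m and distance between union1 and bay0 below 0.022 m) or (horizontal distance between union1 and bay1 below 0.02 m and distance between union1 and bay1 below 0.022 m) or (horizontal distance between union1 and bay2 below 0.02 m and distance between union1 and bay2 below 0.022 m) or (horizontal distance between union1 and bay3 below 0.02 m and distance between union1 and bay3 below 0.022 m)) and angle between each of union1, union2, union3, union4, stub1, stub2's own z axis and vertical below 0.12 rad and height (world z) of each of union1, union2, union3, union4 below 0.043 m and contact force between the fingers and union1 below 0.5 N and ((horizontal distance between union2 and bay0 below 0.02 m and distance between union2 and bay0 below 0.022 m) or (horizontal distance between union2 and bay1 below 0.02 m and distance between union2 and bay1 below 0.022 m) or (horizontal distance between union2 and bay2 below 0.02 m and distance between union2 and bay2 below 0.022 m) or (horizontal distance between union2 and bay3 below 0.02 m and distance between union2 and bay3 below 0.022 m)) and contact force between the fingers and union2 below 0.5 N and ((horizontal distance between union3 and bay0 below 0.02 m and distance between union3 and bay0 below 0.022 m) or (horizontal distance between union3 and bay1 below 0.02 m and distance between union3 and bay1 below 0.022 m) or (horizontal distance between union3 and bay2 below 0.02 m and distance between union3 and bay2 below 0.022 m) or (horizontal distance between union3 and bay3 below 0.02 m and distance between union3 and bay3 below 0.022 m)) and contact force between the fingers and union3 below 0.5 N and ((horizontal distance between union4 and bay0 below 0.02 m and distance between union4 and bay0 below 0.022 m) or (horizontal distance between union4 and bay1 below 0.02 m and distance between union4 and bay1 below 0.022 m) or (horizontal distance between union4 and bay2 below 0.02 m and distance between union4 and bay2 below 0.022 m) or (horizontal distance between union4 and bay3 below 0.02 m and distance between union4 and bay3 below 0.022 m)) and contact force between the fingers and union4 below 0.5 N and x of stub1 in the frame of tray between -0.085 and 0.085 m and y of stub1 in the frame of tray between -0.035 and 0.035 m and z of each of stub1, stub2 in the frame of tray below 0.012 m and contact force between the fingers and stub1 below 0.5 N and x of stub2 in the frame of tray between -0.085 and 0.085 m and y of stub2 in the frame of tray between -0.035 and 0.035 m and contact force between the fingers and stub2 below 0.5 N), for 0.2 s.
2. the collar is turned fully open, to the dot (value of joint collar below 0.15 rad), for 0.1 s.
3. the disc rests with the crank post at the index post (horizontal distance between crank_top and index_post below 0.055 m and velocity of joint turntable between -0.15 and 0.15 rad/s), for 0.3 s.
4. the collar's lug is at the locked mark (value of joint collar between 1.1 and 1.4 rad), for 0.2 s.
At the end, for the whole second after the job is handed in: Every stub stands upright (0.12 rad) on the tray floor, every union upright (0.12 rad) on a bay floor within 20 mm of its centre, released and still; the crank post rests within 55 mm of the index post (48 mm when in line); the collar is within 0.15 rad of the locked mark (all of step 1 and all of step 3 and all of step 4 and linear speed of each of union1, union2, union3, union4 below 0.03 m/s); the robot touches nothing.
It fails at once if flange is pushed away or knocked over (distance of flange from where it was at the start of the episode above 0.06 m or angle between flange's own z axis and vertical above 0.7 rad).
It fails at once if elbow_block is pushed away or knocked over (distance of elbow_block from where it was at the start of the episode above 0.06 m or angle between elbow_block's own z axis and vertical above 0.7 rad).
Of stub1, stub2 only 1 to 2 are there at a start; the rules pass over those that are not, and their reading is None.
Of union1, union2, union3, union4 only 3 to 4 are there at a start; the rules pass over those that are not, and their reading is None.
At some moment in a run one of union1, union2, union3, union4 may be knocked a few centimetres aside while the robot is not near it.
Once in a run the grip may slacken for a moment while it holds something.
It also fails if it takes over 210 s, if anything falls off the work surface, if the arm or the gripper's body presses on something with over 40 N, if the wrist force passes 120 N, or if a joint passes its speed limit or range.

ROBOT

A 6-joint arm with a two-finger parallel gripper is mounted at the origin on the work surface. World frame = base frame: x ahead of the robot, y to its left, z up, the work surface at z = 0. Lengths are in m, angles in rad, forces in N, time in s.
With the tool pointing down it reaches from about 0.275 to 0.825 m from the base axis. Payload 4.9 kg.
Tool frame: the origin (TCP) lies midway between the tips of the shut fingers; the grasp point (between the pads) lies 19 mm behind it (grip_point_offset is the distance from the TCP to the grasp point, in m); z points along the fingers, y is the line along which they close (so a half turn about z gives the same grasp; the last joint's range is limited). The gripper opens to 85 mm and grips with 20 to 120 N. Pads are 22 mm wide; open, the fingers measure 114 mm over their backs; the gripper's body (76 mm by 85 mm) begins 54 mm behind the grasp point. The pads swing forward as they close: fully open they stand 13 mm farther back than shut.
Start: joints at [1.111, 0.326, -0.193, 1.052, 0, 1.437], TCP at [0.176, 0.521, 0.231] pointing down, gripper open.
Joint ranges: [-2.65, 2.65], [-0.97, 1.79], [-1.3, 1.35], [-1.93, 2.1], [-1.47, 1.37], [-3.14, 3.14]. Speed limits (rad/s): [2.57, 2.57, 3.14, 3.14, 3.14, 3.14].

INTERFACE

Orientations are given as a rotation vector (axis times angle).
In Python, from cell import * gives the robot as it stands. Calls block until the motion is done:
- movep(position, orientation): joint-space move of the TCP to a pose.
- move_l(position, velocity=0.15, rot=None, until_force=None): straight line of the TCP; rot=None keeps the orientation; velocity is the mean speed in m/s. With until_force (N) it stops when the force on the tool has changed by that much, and returns True; else False.
- set_joints(angles): joint-space move.
- let_go() and grab(newtons=None): open the fingers fully, or close them until they stop; newtons is the grip in N (None keeps the last).
- sleep(seconds).
- ik(position, orientation): joint angles nearest the present ones, or None.
- get_state(): the state.
- grab_frame(name): name is "side" or "top" or "wrist"; returns a dict with "img" (480x640x3 uint8, red, green, blue), "fx", "fy", "cx", "cy" (pixels), "cam_to_world" (4x4, takes a point from camera to world coordinates); the wrist camera has in their place "T_tool_cam" (4x4, takes a point from camera to tool coordinates, whose origin is the TCP and whose axes are the flange's). Camera axes: x right, y down, z forward; pixel columns grow to the right and rows downward; lengths in m; the calibration is good to about 2 mm. The wrist camera is an equidistant fisheye: a pixel r from the principal point sees the ray r / f radians off the axis. A picture is of the moment at which its call begins: read the wrist's pose just before it. There is no depth.
A pose or a line that the arm cannot do raises MotionError and nothing moves.
- sign_off(): hands the job in; it is judged then, once.
Trained networks look in the newest picture that a camera, given by its name, has taken for a name from the list of things; names that differ only in an ending like _2 or _b are one class to them, and where a whole thing is asked for, a point or a joint stands for the part that bears it (a point fixed in the world has none). Each returns a list of dicts, best first, with "score" (0 to 1); they miss things now and then, are a little off and sometimes report something else, mostly with a low value. They report only what shows in the picture. A call takes as long as a camera call.
- spot_in(camera, name): "centre" ([column, row] in pixels, amid what is visible of it).
- silhouettes(camera, name): "mask" (480x640 bool, what is visible of it) and "centre" ([column, row] in pixels, amid what is visible of it).
- tip_of(camera, name): "centre" ([column, row] in pixels: a listed point, or the origin of a listed thing).
The state is a dict: "clock": time; "q": joint angles; "joint_velocities": joint speeds; "tau": joint torques, N m; "position": TCP position; "eef_rot": TCP orientation; "contact_force": force on the tool from outside, world axes, zero at the start; "wrist_torque": the same for the moment, N m; "finger_gap": opening from 0.0 (shut) to 1.0 (fully open); "grasp_force": force on a finger pad.
Only numpy, scipy, OpenCV 4.12 (cv2) and the standard library are available. Lean on these libraries where they do the work, as an engineer would, in place of code of your own. Each camera call takes 0.05 s, during which the arm holds its last target. There are 200 camera calls.

## Working session

There is one attempt and no reset: what is moved stays moved. The work goes in short steps, each a Python script; the robot and the scene stay as the last script left them, time stands still between calls to the robot, and variables do not carry over. Pictures are saved under pics/ and viewed, at most 14 in all, crops included, and the job is handed in when it is done.

```bash
ls; mkdir -p pics
python3 - <<'E'
from cell import *
import cv2
for n in("top","side"):
    f=grab_frame(n); cv2.imwrite(f"pics/{n}0.png",f["img"][:,:,::-1]); print(n,f["fx"],f["cx"],f["cy"],f["cam_to_world"])
    for k in["union1","stub1","tray","flange","elbow_block","index_post","crank_top","lug_top","bay0","spindle_top","rig_base"]:
        print(k,[(round(d["score"],2),[round(float(c)) for c in d["centre"]]) for d in tip_of(n,k)][:6])
print(get_state())
E
```

```text
pics
top 586.6533070037076 317.55805313047233 238.6059979800915 [[-0.02349964 -0.98962723  0.14172405  0.38443396]
 [-0.99972037  0.02288851 -0.005941    0.00211321]
 [ 0.00263552 -0.14182403 -0.98988838  1.38140657]
 [ 0.          0.          0.          1.        ]]
union1 [(0.97, [490, 248]), (0.81, [449, 286]), (0.77, [399, 247]), (0.58, [443, 253])]
stub1 [(0.75, [326, 262]), (0.63, [253, 220])]
tray [(0.89, [133, 289])]
flange [(0.57, [501, 297])]
elbow_block [(0.93, [403, 295])]
index_post [(0.51, [290, 242]), (0.45, [238, 195])]
crank_top [(0.86, [344, 220])]
lug_top [(0.56, [286, 218])]
bay0 [(0.92, [326, 264]), (0.88, [310, 204]), (0.81, [253, 218]), (0.72, [268, 280])]
spindle_top [(0.65, [289, 235])]
rig_base []
side 581.39659310805 322.4254190102701 239.5594803473704 [[-0.96062542 -0.17685898  0.21428884  0.30934359]
 [-0.27722079  0.5583532  -0.78191453  0.94882537]
 [ 0.01863975 -0.8105323  -0.58539726  0.82746709]
 [ 0.          0.          0.          1.        ]]
union1 [(0.72, [397, 212]), (0.72, [362, 211]), (0.68, [372, 192]), (0.61, [346, 232]), (0.6, [348, 271]
[... 506 characters left out ...]
1.2, 'q': array([ 1.11079999e+00,  3.26178911e-01, -1.92590237e-01,  1.05200743e+00,
        3.55376217e-05,  1.43660261e+00]), 'joint_velocities': array([-2.64694183e-04,  2.73385671e-04,  1.24185235e-03, -5.21556887e-05,
        7.14893670e-04, -7.27311581e-04]), 'tau': array([ 6.82953378e-04, -4.43334675e+01,  2.62756437e+01,  1.26817475e-03,
       -1.24662733e-04, -6.23455740e-07]), 'position': array([0.17602358, 0.52109503, 0.23129604]), 'eef_rot': array([-5.09504536e-01, -3.09997296e+00, -4.59982175e-05]), 'contact_force': array([-0.19627443,  0.21296888, -0.59824274]), 'wrist_torque': array([ 0.06045334,  0.01315408, -0.01541788]), 'grasp_force': 0.0, 'finger_gap': 0.996039930915025}
```

View pics/top0.png

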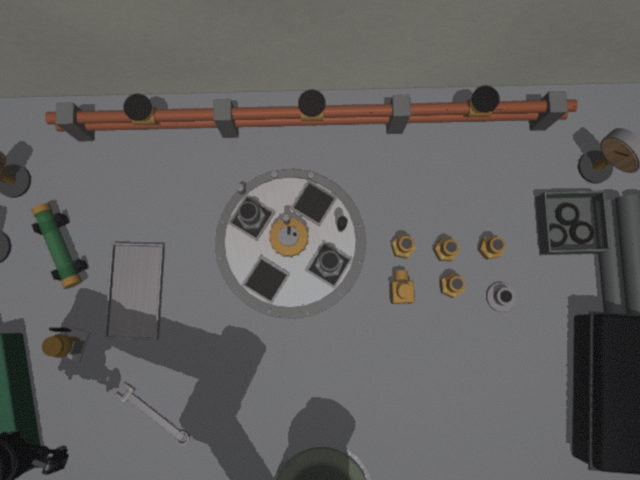

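View pics/side0.png

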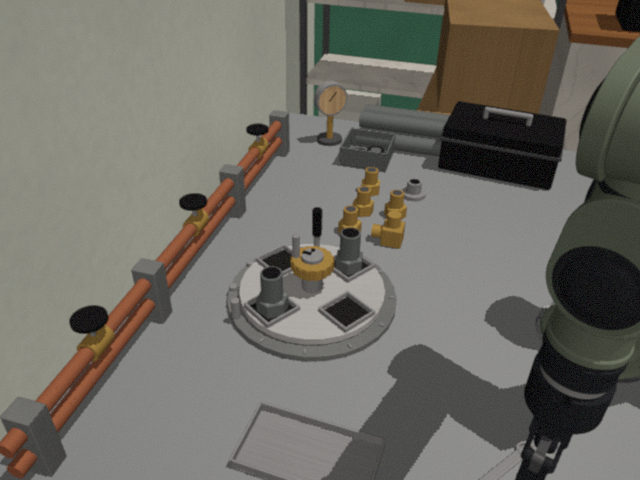

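The top view shows the turntable at about (291,243), with stubs in the bays at (253,214) and (328,262) and the tall post at (240,188). There are four unions at (403,247), (446,250), (491,247) and (453,287). The elbow is at (402,290), the flange at (501,297) and the tray at (135,290). The side view agrees.

```bash
cat > h.py <<'E'
from cell import *
import numpy as np, cv2
from scipy.optimize import least_squares
from scipy.spatial.transform import Rotation as R
def T(p,rv):
    M=np.eye(4);M[:3,:3]=R.from_rotvec(rv).as_matrix();M[:3,3]=p;return M
def shot(cam):
    """take a picture; returns frame with pose C (cam->world)"""
    s=get_state(); f=grab_frame(cam); f["fish"]=cam=="wrist"
    f["C"]=T(s["position"],s["eef_rot"])@f["T_tool_cam"] if f["fish"] else f["cam_to_world"]
    return f
def toplane(f,px,z):
    x=(px[0]-f["cx"])/f["fx"];y=(px[1]-f["cy"])/f["fy"]
    if f["fish"]:
        r=np.hypot(x,y); k=np.sin(r)/max(r,1e-9); d=np.array([x*k,y*k,np.cos(r)])
    else: d=np.array([x,y,1.])
    d=f["C"][:3,:3]@d; o=f["C"][:3,3]
    return (o+d*(z-o[2])/d[2])[:2]
def find(f,cam,name,z,smin=.3):
    return [np.r_[toplane(f,d["centre"],z),d["score"]] for d in tip_of(cam,name) if d["score"]>smin]
E
python3 - <<'E'
from h import *
np.set_printoptions(precision=4,suppress=True)
for n in("top","side"):
    f=shot(n)
    for k,z in[("union1",0),("stub1",.035),("tray",0),("flange",0),("elbow_block",0),("index_post",0),("crank_top",.15),("lug_top",.161),("bay0",.035),("spindle_top",.118)]:
        print(n,k,*find(f,n,k,z,.2))
E
```

```text
top union1 [ 0.5513 -0.2031  0.94  ] [ 0.5517 -0.4128  0.73  ] [ 0.4662 -0.3136  0.63  ] [ 0.5418 -0.3038  0.6   ]
top stub1 [0.6282 0.1528 0.83  ] [ 0.5224 -0.029   0.56  ]
top tray [0.4672 0.4255 0.78  ]
top flange [ 0.4235 -0.4346  0.65  ]
top elbow_block [ 0.4481 -0.2028  0.97  ]
top index_post [0.6945 0.1832 0.38  ]
top crank_top [ 0.5983 -0.0567  0.78  ] [ 0.5359 -0.1813  0.49  ]
top lug_top [0.6053 0.1336 0.75  ] [0.5983 0.0653 0.68  ]
top bay0 [ 0.5104 -0.0275  0.91  ] [0.6685 0.0037 0.62  ] [0.6329 0.1393 0.61  ] [0.4837 0.1127 0.59  ]
top spindle_top [0.5761 0.0504 0.91  ]
side union1 [ 0.555  -0.4194  0.94  ] [ 0.5598 -0.2152  0.81  ] [ 0.5554 -0.3127  0.77  ] [ 0.6718 -0.2932  0.37  ]
side stub1 [0.6249 0.1491 0.79  ] [ 0.5128 -0.0142  0.56  ] [ 0.5342 -0.3622  0.32  ]
side tray [0.6433 0.1183 0.7   ] [0.4661 0.4206 0.57  ]
side flange [ 0.4252 -0.4193  0.75  ]
side elbow_block [ 0.4555 -0.1976  0.9   ] [ 0.5284 -0.0699  0.68  ]
side index_post [0.7068 0.1524 0.68  ]
side crank_top [ 0.6022 -0.0601  0.85  ]
side lug_top [0.6066 0.0594 0.76  ] [0.6136 0.1494 0.69  ] [0.4613 0.2413 0.65  ] [ 0.4994 -0.0621  0.55  ]
side bay0 [ 0.5176 -0.0269  0.94  ] [0.6282 0.1568 0.79  ] [ 0.6692 -0.0035  0.58  ]
side spindle_top [0.5773 0.0542 0.88  ] [0.6284 0.0043 0.48  ]
```

Run:
```python
from h import *
np.set_printoptions(precision=4,suppress=True)
down=lambda yaw:(R.from_euler("z",yaw)*R.from_rotvec([np.pi,0,0])).as_rotvec()
t0=get_state()["clock"]
for i,(x,y) in enumerate([(0.56,.05),(.50,-.31)]):
    for z in(.42,.38,.34,.3):
        if ik([x,y,z],down(1.57)) is not None: break
    print(i,z); movep([x,y,z],down(1.57))
    f=shot("wrist"); cv2.imwrite(f"pics/w{i}.png",f["img"][:,:,::-1]); np.savez(f"w{i}.npz",**{k:f[k] for k in("img","fx","fy","cx","cy","C","fish")})
    if i==0: print(f["T_tool_cam"],f["fx"],f["cx"],f["cy"])
    for k,z in ([("stub1",.035),("index_post",0),("crank_top",.15),("lug_top",.161),("bay0",.035),("spindle_top",.118)] if i==0 else [("union1",0),("flange",0),("elbow_block",0)]):
        print(k,*find(f,"wrist",k,z,.2))
s=get_state();print(s["clock"]-t0,s["q"])
```

```text
0 0.42
[[-0.0005 -0.9576 -0.2881  0.074 ]
 [ 1.     -0.0004 -0.0003  0.0002]
 [ 0.0002 -0.2881  0.9576 -0.1426]
 [ 0.      0.      0.      1.    ]] 371.64829954431775 321.36550225770225 242.5826238658188
stub1 [0.63  0.147 0.69 ] [ 0.5176 -0.0289  0.65  ]
index_post [0.7052 0.1703 0.64  ]
crank_top [ 0.5979 -0.062   0.67  ]
lug_top [0.6072 0.0633 0.87  ]
bay0 [0.4862 0.1169 0.89  ] [ 0.6643 -0.0014  0.81  ] [ 0.5515 -0.2726  0.33  ]
spindle_top [0.5763 0.0591 0.89  ]
1 0.42
union1 [ 0.548  -0.3032  0.91  ] [ 0.5569 -0.202   0.75  ] [ 0.4665 -0.3164  0.61  ]
flange [ 0.4361 -0.4274  0.74  ]
elbow_block [ 0.4477 -0.1924  0.83  ]
4.1917 [-0.6784  0.3651  0.3377  1.5431  0.0001  0.8912]
```

View pics/w0.png

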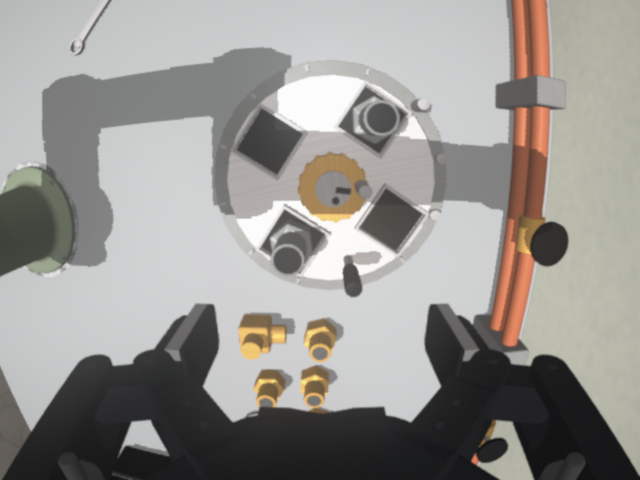

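View pics/w1.png

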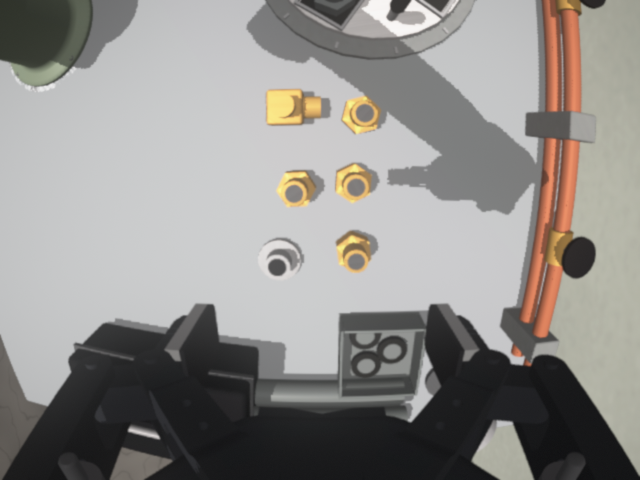

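Wrist view 0 shows the empty bays at (271,141) and (391,218), stubs at (380,117) and (289,250), the crank at (352,285), the lug at (363,188) and the tall post at (422,104). View 1 shows the union bores at (365,113), (355,187), (356,261) and (294,193). Next I'll refine these with contours.

```bash
python3 - <<'E'
from h import *
np.set_printoptions(precision=4,suppress=True)
L=lambda n:{k:(v if v.ndim else v.item()) for k,v in np.load(n).items()}
def blob(f,p,rad,thr,lo=0):
    g=cv2.cvtColor(f["img"],cv2.COLOR_RGB2GRAY)
    m=np.zeros_like(g);cv2.circle(m,p,rad,1,-1); m=((g<thr)&(g>=lo)&(m>0)).astype(np.uint8)
    n,l,s,c=cv2.connectedComponentsWithStats(m); i=1+np.argmax(s[1:,4]); return s[i,4],c[i],l==i
f=L("w0.npz")
g=cv2.cvtColor(f["img"],cv2.COLOR_RGB2GRAY)
B=[]
for p in[(271,141),(391,218)]:
    print(g[p[1],p[0]],g[p[1],p[0]-15:p[0]+50:4])
    a,c,m=blob(f,p,50,75); pts=np.argwhere(m)[:,::-1]
    w=np.array([toplane(f,q,.035) for q in pts],np.float32); r=cv2.minAreaRect(w)
    print(a,c,r); B.append(np.array(r[0]))
print("centre",(B[0]+B[1])/2,"dist",np.linalg.norm(B[0]-B[1]),"yaw base deg",np.degrees(np.arctan2(*(B[1]-B[0])[::-1]))-45)
for p,z in[((352,267),.15),((363,188),.161),((422,104),.06),((380,117),.125),((289,250),.125)]: print(p,toplane(f,p,z))
f=L("w1.npz");g=cv2.cvtColor(f["img"],cv2.COLOR_RGB2GRAY)
for p in[(365,113),(355,187),(356,261),(294,193)]:
    t=(int(g[p[1],p[0]])+130)//2; a,c,m=blob(f,p,13,t); print(p,g[p[1],p[0]],a,c,toplane(f,c,.068))
E
python3 - <<'E'
import cv2,numpy as np
a=cv2.imread('pics/w0.png')[40:310,200:470];cv2.imwrite('pics/w0c.png',cv2.resize(a,None,fx=2.2,fy=2.2,interpolation=cv2.INTER_CUBIC))
E
```

```text
68 [ 63  65  66  67  69  70  72  73  75  76  80 150 182 184 182 180 180]
1787 [265.3503 143.1466] ((0.48503661155700684, 0.1153714582324028), (0.0660092681646347, 0.06678063422441483), 56.66614532470703)
76 [ 80  79  77  77  76  77  75  74  75  74  74 149 206 180 207 209 207]
532 [397.3722 205.453 ] ((0.673130989074707, 0.019156761467456818), (0.025095805525779724, 0.06399855762720108), 57.87134552001953)
centre [0.5791 0.0673] dist 0.21127414117052193 yaw base deg -72.09081183607944
(352, 267) [ 0.596  -0.0293]
(363, 188) [0.6052 0.0665]
(422, 104) [0.6961 0.1702]
(380, 117) [0.628  0.1462]
(289, 250) [ 0.5196 -0.0162]
(365, 113) 122 188 [364.5479 112.6596] [ 0.5573 -0.2057]
(355, 187) 126 172 [355.7907 186.907 ] [ 0.5469 -0.3057]
(356, 261) 125 148 [355.9257 261.2162] [ 0.5496 -0.4113]
(294, 193) 132 61 [296.0328 196.2787] [ 0.4665 -0.3186]
```

View pics/w0c.png

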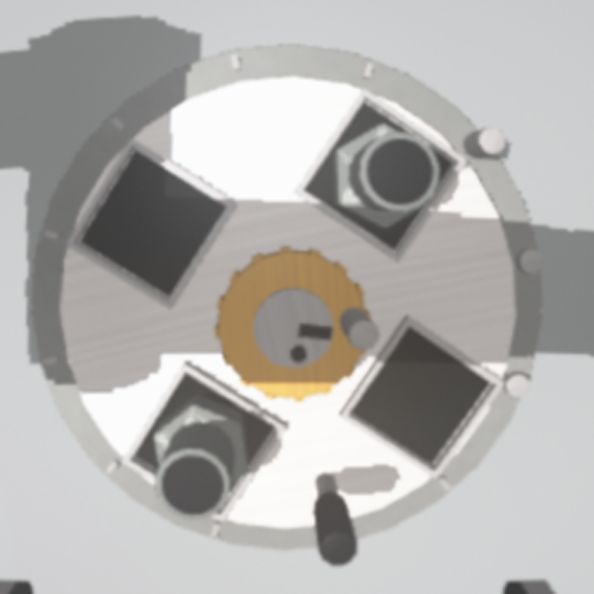

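The crop gives the keypoints: spindle cap (293,328), crank top (338,548), lug (361,331), tall post (491,140), studs (530,261) and (517,384), and stub tops (400,171) and (192,482).

```bash
cat > fit.py <<'E'
from h import *
np.set_printoptions(precision=4,suppress=True)
f={k:(v if v.ndim else v.item()) for k,v in np.load("w0.npz").items()}
P=lambda u,v,z:toplane(f,(200+u/2.2,40+v/2.2),z)
D=np.radians
M=[(155,226,.04,.105,225),(421,397,.04,.105,45),(293,328,.118,0,0),(338,548,.15,.12,0),(491,140,.06,.168,120),(530,261,.025,.168,90),(517,384,.025,.168,60)]
W=np.array([P(*m[:3]) for m in M]); r=np.array([m[3] for m in M]); a=D([m[4] for m in M])
mod=lambda x:np.c_[x[0]+r*np.cos(x[2]+a),x[1]+r*np.sin(x[2]+a)]
s=least_squares(lambda x:(mod(x)-W).ravel(),[.577,.053,D(-77)],loss="soft_l1",f_scale=.003)
print(s.x,np.degrees(s.x[2]));print((mod(s.x)-W)*1000)
for u,v,z in[(361,331,.161),(400,171,.125),(192,482,.125)]:
    p=P(u,v,z);d=p-s.x[:2];print(p,np.hypot(*d),np.arctan2(d[1],d[0])-s.x[2])
for b in range(4):
    t=s.x[2]+D(45+90*b);print("bay",b,s.x[:2]+.105*np.array([np.cos(t),np.sin(t)]))
E
python3 fit.py
python3 - <<'E'
import cv2,numpy as np
a=cv2.imread('pics/w1.png')[80:290,245:395];b=cv2.imread('pics/top0.png')[225:350,95:185]
a=cv2.resize(a,(430,600),interpolation=cv2.INTER_CUBIC);b=cv2.resize(b,(360,500),interpolation=cv2.INTER_CUBIC)
o=np.zeros((600,790,3),np.uint8);o[:,:430]=a;o[:500,430:]=b;cv2.imwrite('pics/m1.png',o)
E
```

```text
[ 0.5738  0.0583 -1.3565] -77.72220760118316
[[-3.0407  1.5001]
 [ 0.2397 -0.0929]
 [-0.1598 -0.314 ]
 [ 0.399  -0.9449]
 [ 0.235   0.4753]
 [ 0.6723  0.3689]
 [ 0.7971 -0.9102]]
[0.6064 0.0637] 0.0331250411965557 1.52202487468734
[0.6301 0.1454] 0.10375511889235126 2.3527757173916735
[ 0.5171 -0.0282] 0.10338344123549215 -0.7945729985095289
bay 0 [0.6621 0.0015]
bay 1 [0.6305 0.1466]
bay 2 [0.4854 0.115 ]
bay 3 [ 0.517 -0.03 ]
```

View pics/m1.png

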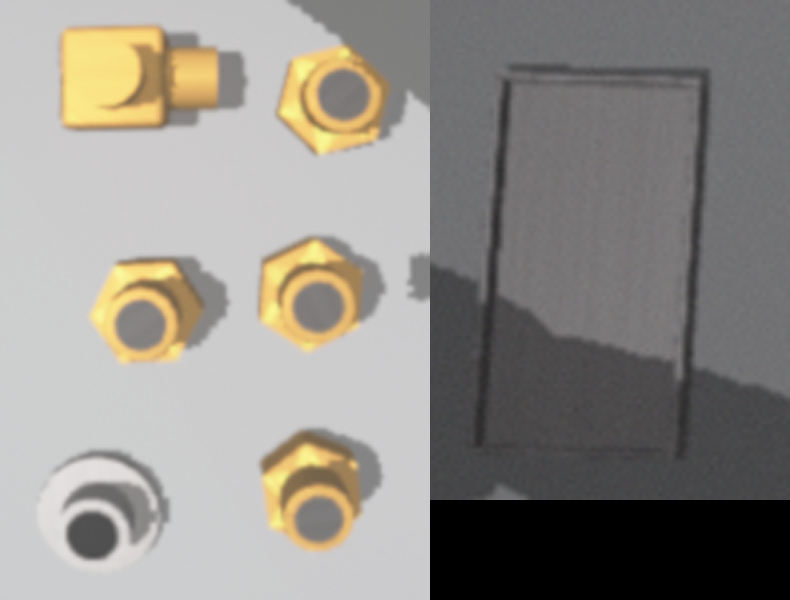

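The crop shows bores at (343,94), (318,305), (319,520) and (140,325), and the tray rim corners are clear. The rig fit is within 1 mm and puts the index post 4 clicks round. I'll start with the first stub.

```bash
cat >> h.py <<'E'
D=np.radians
RC=np.array([.5738,.0583]); RY=-1.3565
pol=lambda r,deg:RC+r*np.array([np.cos(RY+D(deg)),np.sin(RY+D(deg))])
BAY=[pol(.105,45+90*b) for b in range(4)]
TCEN=np.array([.4665,.4235]);TX=np.array([1.,-.06])
def rotd(yaw): return (R.from_euler("z",yaw)*R.from_rotvec([np.pi,0,0])).as_rotvec()
def pose(p,z,th):
    """downward orientation closing along angle th (mod pi), wrist nearest mid-range"""
    best=None
    for k in(-1,0,1,2):
        rv=rotd(th+np.pi/2+k*np.pi); q=ik([*p,z],rv)
        if q is not None and abs(q[5])<2.9 and (best is None or abs(q[5])<best[0]): best=(abs(q[5]),rv)
    return best[1]
def st():
    s=get_state(); return f't={s["clock"]:.1f} pos={np.round(s["position"],3)} gap={s["finger_gap"]:.3f} gf={s["grasp_force"]:.1f}'
ZC=.25
def pick(p,zt,th,N=60):
    let_go() if get_state()["finger_gap"]<.9 else None
    movep([*p,ZC],pose(p,ZC,th)); move_l([*p,zt+.03],.25); move_l([*p,zt],.08)
    grab(N); print("grabbed",st()); move_l([*p,ZC],.25); print("lifted",st())
def place(p,zt,th):
    movep([*p,ZC],pose(p,ZC,th)); g=get_state(); print("over",st())
    if g["finger_gap"]<.1: raise SystemExit("dropped!")
    grab(60); move_l([*p,zt+.02],.2); sleep(.15)
    print("touch",move_l([*p,zt-.004],.04,until_force=6),st())
    let_go(); move_l([*p,ZC],.25); print("done",st())
E
python3 - <<'E'
from h import *
f=shot("top")
c=[toplane(f,q,.022) for q in[(114.3,242.5),(164.5,242.5),(158,338.8),(107,336.3)]]
print("tray",np.array(c),np.mean(c,0),np.linalg.norm(c[0]-c[3]),np.linalg.norm(c[0]-c[1]))
ax=(c[0]+c[1]-c[2]-c[3]);ax/=np.linalg.norm(ax);cen=np.mean(c,0);print(ax)
np.savez("tray.npz",cen=cen,ax=ax)
tan=lambda b:RY+D(45+90*b+90)
f1={k:(v if v.ndim else v.item()) for k,v in np.load("w1.npz").items()}
U=np.array([toplane(f1,q,.068) for q in[(364.6,112.9),(355.9,186.8),(356.3,262),(293.8,193.8)]]);print(U);np.save("U.npy",U)
if abs(np.linalg.norm(c[0]-c[3])-.22)<.012:
    pick(BAY[1],.077,tan(1))
    place(cen+ax*.045,.046,np.arctan2(ax[1],ax[0])+np.pi/2)
E
```

```text
tray [[0.58085496 0.46896087]
 [0.57814267 0.35178008]
 [0.3564347  0.36361914]
 [0.36481322 0.48008439]] [0.47006139 0.41611112] 0.21632791745346083 0.11721217285440302
[ 0.99862702 -0.05238395]
[[ 0.5573769  -0.20605933]
 [ 0.54703829 -0.30550723]
 [ 0.55017267 -0.4125204 ]
 [ 0.46349713 -0.31513675]]
grabbed t=10.1 pos=[0.631 0.147 0.078] gap=0.499 gf=61.1
lifted t=10.9 pos=[0.63  0.146 0.248] gap=0.501 gf=61.1
over t=12.3 pos=[0.515 0.413 0.249] gap=0.508 gf=61.0
touch True t=14.2 pos=[0.515 0.414 0.046] gap=0.502 gf=61.6
done t=15.7 pos=[0.514 0.413 0.249] gap=1.004 gf=0.0
```

Run:
```python
from h import *
t=np.load("tray.npz");cen,ax=t["cen"],t["ax"]
pick(BAY[3],.077,RY+D(45))
place(cen-ax*.045,.046,np.arctan2(ax[1],ax[0])+np.pi/2)
U=np.load("U.npy")
def check():
    f=shot("top"); c=find(f,"top","union1",0,.2); print([np.round(x,3) for x in c]); return c
check()
movep([.5,-.31,.42],rotd(1.57)); f=shot("wrist"); cv2.imwrite("pics/w2.png",f["img"][:,:,::-1])
print(*find(f,"wrist","union1",0,.2)); print(np.abs(cv2.imread("pics/w1.png").astype(int)-cv2.imread("pics/w2.png"))[80:290,245:395].mean())
```

```text
grabbed t=19.0 pos=[ 0.517 -0.03   0.078] gap=0.503 gf=60.5
lifted t=19.9 pos=[ 0.516 -0.03   0.248] gap=0.500 gf=61.2
over t=21.5 pos=[0.425 0.418 0.249] gap=0.501 gf=61.0
touch True t=23.5 pos=[0.425 0.418 0.046] gap=0.502 gf=61.8
done t=24.9 pos=[0.424 0.418 0.249] gap=1.003 gf=0.0
[array([ 0.552, -0.416,  0.92 ]), array([ 0.548, -0.304,  0.76 ]), array([ 0.557, -0.204,  0.74 ]), array([ 0.46 , -0.315,  0.64 ])]
[ 0.46351431 -0.3171333   0.8       ] [ 0.55977844 -0.20435378  0.68      ] [ 0.5515206  -0.30094981  0.55      ]
0.92994708994709
```

```bash
cat >> h.py <<'E'
def union(i,b):
    U=np.load("U.npy")
    f=shot("top"); c=find(f,"top","union1",0,.2)
    d=[np.linalg.norm(x[:2]-U[i]) for x in c]; print(i,"off",np.round(min(d+[9]),3))
    if min(d+[9])>.015: raise SystemExit(f"moved? {c}")
    pick(U[i],.03,D(45)); place(BAY[b],.065,RY+D(135+90*b))
E
python3 - <<'E'
from h import *
union(0,2)
union(1,0)
E
```

```text
0 off 0.142moved? [array([ 0.55178811, -0.41927158,  0.72      ]), array([ 0.46591641, -0.31480307,  0.58      ])]
```

Run:
```python
from h import *
movep([.48,.12,.3],pose([.48,.12],.3,RY+D(135)))
union(0,2)
union(1,0)
```

```text
0 off 0.009
grabbed t=32.9 pos=[ 0.557 -0.206  0.031] gap=0.409 gf=59.5
lifted t=33.9 pos=[ 0.556 -0.205  0.248] gap=0.408 gf=60.3
over t=35.2 pos=[0.486 0.114 0.25 ] gap=0.406 gf=60.2
touch True t=37.0 pos=[0.485 0.115 0.065] gap=0.409 gf=61.7
done t=38.4 pos=[0.485 0.115 0.249] gap=1.001 gf=0.0
1 off 0.004
grabbed t=42.1 pos=[ 0.547 -0.306  0.031] gap=0.410 gf=59.9
lifted t=43.1 pos=[ 0.546 -0.305  0.248] gap=0.409 gf=60.1
over t=44.3 pos=[0.662 0.    0.25 ] gap=0.405 gf=60.1
touch True t=46.2 pos=[0.662 0.002 0.066] gap=0.407 gf=60.8
done t=47.6 pos=[0.661 0.002 0.249] gap=0.999 gf=0.0
```

Run:
```python
from h import *
union(2,1)
union(3,3)
movep([0.56,.05,.42],rotd(1.57)); f=shot("wrist"); cv2.imwrite("pics/w3.png",f["img"][:,:,::-1])
f=shot("wrist"); print(*find(f,"wrist","union1",.035,.2)); print(BAY); print(st())
```

```text
2 off 0.004
grabbed t=51.2 pos=[ 0.55  -0.413  0.031] gap=0.408 gf=59.9
lifted t=52.3 pos=[ 0.549 -0.412  0.248] gap=0.402 gf=60.2
over t=54.3 pos=[0.631 0.145 0.25 ] gap=0.405 gf=60.2
touch True t=56.2 pos=[0.631 0.146 0.066] gap=0.410 gf=60.8
done t=57.6 pos=[0.63  0.147 0.249] gap=1.001 gf=0.0
3 off 0.007
grabbed t=61.4 pos=[ 0.464 -0.315  0.031] gap=0.411 gf=59.5
lifted t=62.5 pos=[ 0.463 -0.314  0.248] gap=0.405 gf=60.2
over t=63.6 pos=[ 0.517 -0.031  0.249] gap=0.409 gf=60.2
touch True t=65.5 pos=[ 0.517 -0.03   0.065] gap=0.407 gf=60.9
done t=66.9 pos=[ 0.516 -0.03   0.249] gap=0.999 gf=0.0
[0.6634456  0.00355834 0.96      ] [0.62642427 0.14616966 0.91      ] [0.48755665 0.1192216  0.85      ] [ 0.51674998 -0.03424888  0.72      ] [ 0.60901752 -0.11375092  0.37      ]
[array([0.66213712, 0.00154127]), array([0.63055873, 0.14663712]), array([0.48546288, 0.11505873]), array([ 0.51704127, -0.03003712])]
t=69.4 pos=[0.56 0.05 0.42] gap=0.999 gf=0.0
```

View pics/w3.png

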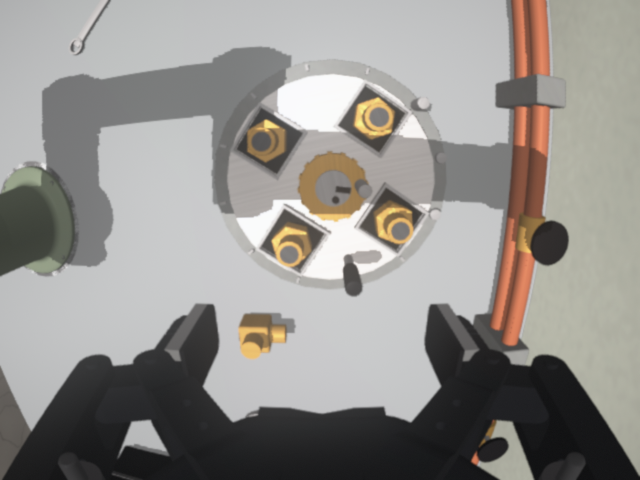

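All four unions sit centred in their bays. Next is opening the collar.

```bash
cat >> h.py <<'E'
def turn(r,z,a0,a1,step,N,v):
    """grip the pin at radius r, angle a0 (from base x), carry it round to a1, release, retreat"""
    n=int(np.ceil(abs(a1-a0)/step)); A=np.linspace(a0,a1,n+1); P=[pol(r,np.degrees(a)) for a in A]
    best=None
    for k in(-2,-1,0,1,2):
        y=[RY+a+k*np.pi for a in A]; qs=[ik([*p,z],rotd(t)) for p,t in zip(P,y)]
        if all(q is not None for q in qs):
            w=max(abs(q[5]) for q in qs)
            if best is None or w<best[0]: best=(w,y)
    w,y=best; print("max|q6|",w)
    movep([*P[0],ZC],rotd(y[0])); move_l([*P[0],z],.12); grab(N); print("grip",st())
    for p,t in zip(P[1:],y[1:]): move_l([*p,z],v,rot=rotd(t))
    sleep(.3); print("end",st(),get_state()["contact_force"].round(1)); let_go(); sleep(.3); move_l([*P[-1],ZC],.15); print(st())
E
python3 - <<'E'
from h import *
f=shot("top"); print("stubs",*find(f,"top","stub1",.004,.2))
turn(.034,.128,1.5,0.03,.15,50,.04)
movep([0.56,.05,.42],rotd(1.57)); f=shot("wrist"); cv2.imwrite("pics/w4.png",f["img"][:,:,::-1])
for p in find(f,"wrist","lug_top",.161,.2): print(p,pol(.034,0)); d=p[:2]-RC; print(np.hypot(*d),np.arctan2(d[1],d[0])-RY)
f=shot("top");cv2.imwrite("pics/t4.png",f["img"][:,:,::-1])
a=cv2.imread('pics/w4.png')[40:310,200:470];cv2.imwrite('pics/w4c.png',cv2.resize(a,None,fx=2,fy=2,interpolation=cv2.INTER_CUBIC))
E
```

```text
stubs [0.43087142 0.42051392 0.85      ] [0.51069768 0.41744122 0.81      ] [ 0.62062301 -0.06959437  0.34      ]
max|q6| 1.243283580440762
grip t=72.8 pos=[0.608 0.063 0.128] gap=0.166 gf=48.7
end t=76.1 pos=[0.582 0.024 0.128] gap=0.169 gf=49.3 [-2.2 -6.5  6.6]
t=78.0 pos=[0.581 0.025 0.249] gap=0.999 gf=0.0
[0.57917483 0.02701813 0.58      ] [0.58103044 0.02507771]
0.03174026098364568 -0.04413832453848143
```

View pics/w4c.png

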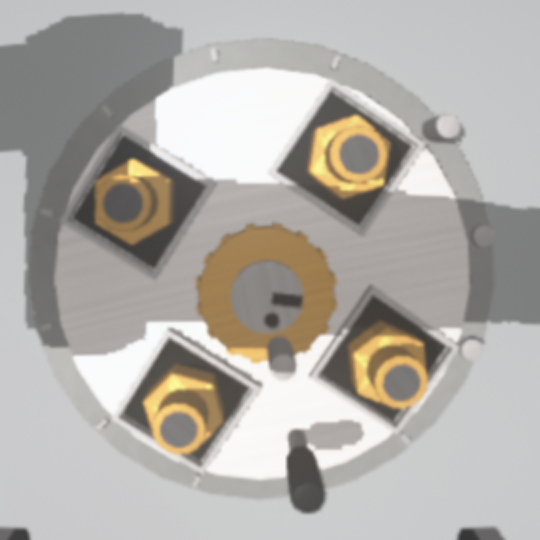

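View pics/t4.png

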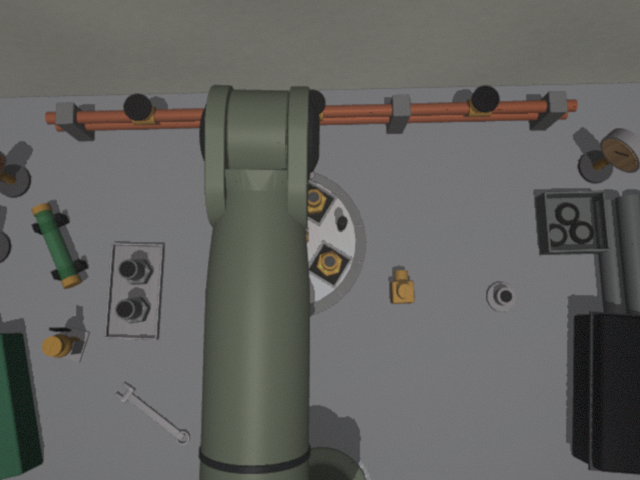

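The lug is at the dot, both stubs stand in the tray at (133,270) and (130,308), and the crank hasn't moved. Now the disc turns 4 clicks.

Run:
```python
from h import *
turn(.12,.105,0,D(120),D(7.5),60,.06)
movep([0.56,.05,.42],rotd(1.57)); f=shot("wrist"); cv2.imwrite("pics/w5.png",f["img"][:,:,::-1])
print("crank",*find(f,"wrist","crank_top",.15,.3),"want",pol(.12,120)); print("un",*find(f,"wrist","union1",.035,.3)); print([pol(.105,165+90*b) for b in range(4)])
a=cv2.imread('pics/w5.png')[40:310,200:470];cv2.imwrite('pics/w5c.png',cv2.resize(a,None,fx=2,fy=2,interpolation=cv2.INTER_CUBIC))
```

```text
max|q6| 1.135922833246367
grip t=81.7 pos=[ 0.599 -0.059  0.105] gap=0.240 gf=58.9
end t=88.5 pos=[0.663 0.138 0.105] gap=0.243 gf=59.6 [-1.3  0.1  5.9]
t=90.6 pos=[0.662 0.139 0.249] gap=0.998 gf=0.0
crank [0.66043576 0.13631753 0.83      ] want [0.66258635 0.13902784]
un [ 0.5662328  -0.04088393  0.91      ] [0.46802027 0.0653933  0.85      ] [0.68452468 0.05327888 0.78      ] [0.5800301  0.16478755 0.75      ]
[array([0.57878595, 0.16318155]), array([0.46891845, 0.06328595]), array([ 0.56881405, -0.04658155]), array([0.67868155, 0.05331405])]
```

View pics/w5c.png

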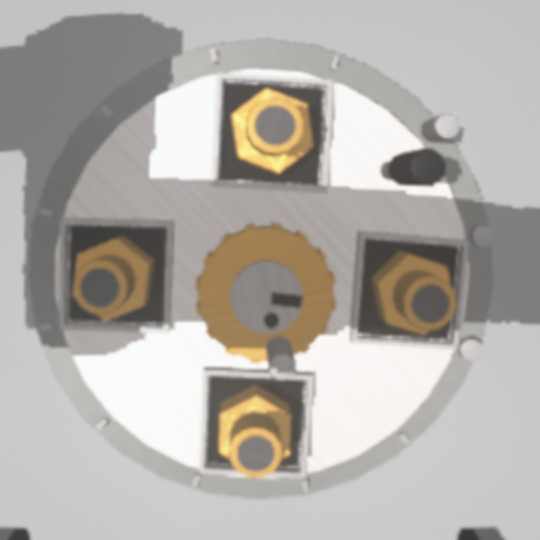

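The crank is in line with the tall post and the unions are all still seated. Now the collar goes to the locked mark.

Run:
```python
from h import *
turn(.034,.128,0.0,1.25,.125,50,.04)
movep([0.56,.05,.42],rotd(1.57)); f=shot("wrist"); cv2.imwrite("pics/w6.png",f["img"][:,:,::-1])
for p in find(f,"wrist","lug_top",.161,.2): d=p[:2]-RC; print(p,np.hypot(*d),np.arctan2(d[1],d[0])-RY)
print("crank",*find(f,"wrist","crank_top",.15,.3)); print("un",*find(f,"wrist","union1",.035,.3))
f=shot("top"); print("stubs",*find(f,"top","stub1",.004,.3))
a=cv2.imread('pics/w6.png')[40:310,200:470];cv2.imwrite('pics/w6c.png',cv2.resize(a,None,fx=2,fy=2,interpolation=cv2.INTER_CUBIC))
```

```text
max|q6| 1.2727400208274782
grip t=95.2 pos=[0.581 0.025 0.128] gap=0.170 gf=48.7
end t=98.2 pos=[0.607 0.055 0.128] gap=0.172 gf=49.3 [-1.   2.3  6. ]
t=100.2 pos=[0.607 0.055 0.249] gap=0.995 gf=0.0
[0.60592056 0.05695772 0.79      ] 0.03214859436163481 1.3147355233474944
crank [0.6618062  0.13917558 0.89      ]
un [ 0.56561643 -0.04782841  0.96      ] [0.47100398 0.06731441 0.87      ] [0.68019372 0.05571867 0.78      ] [0.5772678  0.16752346 0.67      ]
stubs [0.42296127 0.42872521 0.79      ] [0.51349913 0.41632299 0.57      ]
```

View pics/w6c.png

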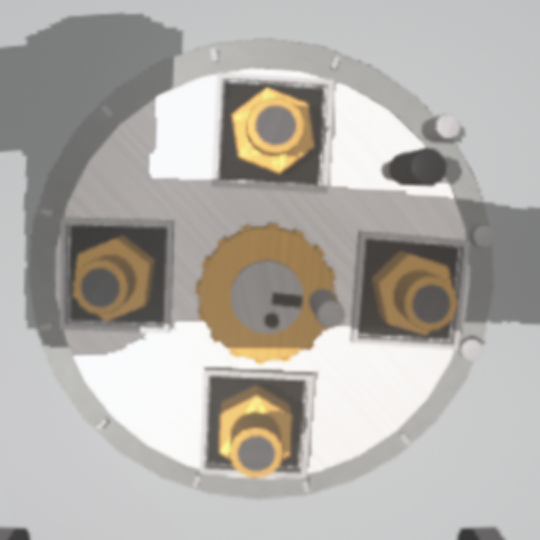

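The lug is in line with the bar and everything else is in place.

```bash
python3 -c "
from cell import *
print(sign_off())"
```

```text
the job is handed in; nothing more can be done
None
```

I handed the job in at about 103 s of the 210 s allowed, with no verdict returned: in the last pictures both stubs stand in the tray, all four unions are in their bays, the crank post is in line with the index post, and the collar's lug is at the locked mark (about 1.26 rad from the arm's position).

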